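# Sort the salsa things onto their own tiles

## Task

The bowl, the measuring cup and the pestle are each standing on another one's tile. Using the empty cork mat as a parking spot for one of them on the way, set them right: the turquoise bowl in the middle of the turquoise tile, the steel measuring cup in the middle of the white tile, the wooden pestle upright in the middle of the terracotta tile. Set each down gently without dropping or tipping it over, and leave the molcajete, the amber jar and the yellow tin where they stand.

Things in the scene. Friction and masses are not known exactly. Their poses are not given: they have to be found in the camera images.
- bowl: turquoise ceramic pinch bowl, open on top, round, 60 mm across, 36 mm high; straight outer side from 18 mm up to the rim, narrowing below to a 46 mm foot; wall 4 mm; about 0.12 kg. Origin at the centre of its underside, z up. Can be gripped across its outside.
- cup: stainless steel measuring cup, open on top, round, 56 mm across, straight-sided, 55 mm high, wall 3 mm, about 0.13 kg; one flat handle, 13 mm wide and 4 mm thick, 49 to 53 mm above the underside, sticks out along the cup's own +y and ends 72 mm from the cup's axis. Origin at the centre of the round underside (on the axis), z up. Can be gripped across its outside along its own x, clear of the handle.
- pestle: turned wooden pestle standing upright on its broad flat end, 112 mm high, 54 mm across near the foot (which is 52 mm), straight neck 26 mm across from 52 to 88 mm above the underside, small 32 mm knob on top; about 0.15 kg. Origin at the centre of its underside, z up (towards the knob).
- turquoise_tile: turquoise glazed square tile fixed to the ledge, 90 x 90 mm, 8 mm thick; origin at the centre of its underside (on the ledge, z = 0), so its top is 8 mm above the origin; z up. The bowl's place; the pestle stands on it at the start.
- white_tile: white glazed square tile fixed to the ledge, 90 x 90 mm, 8 mm thick; origin at the centre of its underside (on the ledge, z = 0), so its top is 8 mm above the origin; z up. The measuring cup's place; the bowl stands on it at the start.
- terracotta_tile: orange-red glazed square tile fixed to the ledge, 90 x 90 mm, 8 mm thick; origin at the centre of its underside (on the ledge, z = 0), so its top is 8 mm above the origin; z up. The pestle's place; the cup stands on it at the start.
- cork_mat: round light-brown cork mat fixed to the ledge, 100 mm across, 8 mm thick, empty at the start: the parking spot. Origin at the centre of its underside (z = 0), top 8 mm above it.
- molcajete: dark grey volcanic stone mortar on three feet, 150 mm across, 90 mm high, heavy, loose; a bystander. Origin at the centre of its underside.
- jar: amber glass spice jar with a wooden cap, 44 mm across, 80 mm high, loose; a bystander. Origin at the centre of its underside.
- tin: yellow tin with a pale lid, 54 mm across, 50 mm high, loose; a bystander. Origin at the centre of its underside.
Not all that is in view belongs to the job. What is meant by the turquoise_tile is not black, and is the larger of those in its own colour. Leave any purple look-alike of the cup alone.

How it is judged:
By the outcome, as a careful person would: the job done as asked, in the order asked, and still so for the second after the job is handed in, with the robot touching nothing.
It also fails if it takes over 96 s, if anything falls off the work surface, if the arm or the gripper's body presses on something with over 40 N, if the wrist force passes 120 N, or if a joint passes its speed limit or range.

## Robot

A 6-joint arm with a two-finger parallel gripper is mounted at the origin on the work surface. World frame = base frame: x ahead of the robot, y to its left, z up, the work surface at z = 0. Lengths are in mm, angles in degrees, forces in N, time in s.
With the tool pointing down it reaches from about 350 to 950 mm from the base axis. Payload 17.4 kg.
Tool frame: the origin (TCP) lies on the centre line of the jaws, within the pads' length; the fingertips stand 19 mm ahead of it and the grasp point (between the pads) is the TCP (bot.tcp_to_tips is the distance from the TCP to the fingertips, in mm); z points along the fingers, y is the line along which they close (so a half turn about z gives the same grasp; the last joint's range is limited). The gripper opens to 93 mm and grips with 3 to 60 N. Pads are 15 mm wide; open, the fingers measure 128 mm over their backs; the gripper's body (75 mm by 188 mm) begins 65 mm behind the grasp point.
Start: joints at [-79.458, 6.646, 82.598, -0, 90.757, -2.166], TCP at [148.48, -658.472, 201.546] pointing down, gripper open.
Joint ranges: [-162.19, 162.19], [-47.58, 125.68], [4.15, 143.07], [-65.23, 245.23], [0.69, 171.88], [-170.13, 170.13]. Speed limits (degrees/s): [108.29, 108.29, 127.2, 180, 180, 180].

## Interface

Orientations are given as a 3x3 rotation matrix whose columns are the frame's x, y, z axes.
In Python, from plant import sensors, cams, close_job, bot gives the robot as it stands.
- The arm moves only by the shell command python3 -m inch 'ROWS' [FORCE]. ROWS is JSON, a list of rows, each a list of 7 numbers: the gripper's target within -1 to 1 (shut at 1, half-way at 0, fully open at -1), then the shift along the tool's x, y, z as a fraction of full scale, then the turn, a rotation vector about the tool's x, y, z as a fraction of full scale. In form: [[grip, tx, ty, tz, rx, ry, rz], ...]. A call has 1 to 8 rows; each row is the pose to reach, as a shift and turn from the pose commanded when the call began, along the tool's axes at that moment; what a row does not reach only later rows make up. Full scale, the value 1, is 0.3 m for a shift and 1.5 rad for a turn. A row lasts 1/10 s, in which the tool goes at most 50 mm and 8.59 degrees, less where a joint would pass 70% of its speed; a pose out of reach is approached as far as the arm can. A call with a number of a shift or a turn outside -1 to 1 is refused whole. A call with a gripper value outside its range is refused whole. The fingers move at their own pace and stop on an object; FORCE is the grip in N (left out, the last holds). Time passes only in rows, so rows that repeat a pose let the fingers close. It gives the time, the measured TCP pose, the force, the opening and the grip force at its end, in the units of the state.
- sensors.read_state(): the state, without advancing time (a new reading comes with each control period).
- cams.camera(name): name is "side" or "top" or "wrist"; returns (picture, depth): 480x640x3 uint8, red, green, blue; 480x640 float32, mm along the optical axis (not along the pixel's ray), 0 where there is no reading.
- cams.camera_params(name): a dict with "fov_y" (degrees; the focal length in pixels is half the picture's height over the tangent of half this angle, whatever the lens; pixels are square), "cx", "cy" (the principal point, pixels), "dist" ([k1, k2, p1, p2, k3] as OpenCV has them; the pictures are not rectified), "rvec" (rotation vector, rad) and "tvec" (3), from world to camera coordinates, as OpenCV has them; the wrist camera has in their place "hand_eye" (4x4, takes a point from camera to tool coordinates, whose origin is the TCP and whose axes are the flange's). Camera axes: x right, y down, z forward; pixel columns grow to the right and rows downward; lengths in mm; the calibration is good to about 2 mm. A picture is of the moment at which its call begins: read the wrist's pose just before it. camera_params takes no time and is no camera call.
- close_job(): hands the job in; it is judged then, once.
The state is a dict: "t": time; "joint_positions": joint angles; "joint_vel": joint speeds; "joint_efforts": joint torques, N m; "position": TCP position; "tool_rot": TCP orientation; "ft_force": force on the tool from outside, world axes, zero at the start; "ft_torque": the same for the moment, N m; "finger_gap": finger opening in mm; "grasp_force": force on a finger pad.
Only numpy, scipy, OpenCV 4.12 (cv2) and the standard library are available. Lean on these libraries where they do the work, as an engineer would, in place of code of your own. Each camera call takes 0.05 s, during which the arm holds its last target. There are 200 camera calls.

## Working session

There is one attempt and no reset: what is moved stays moved. The work goes in short steps, Python scripts to look and compute and a shell command to move; the robot and the scene stay as the last step left them, time stands still between calls to the robot, and variables do not carry over. Pictures are saved under pics/ and viewed, at most 16 in all, crops included, and the job is handed in when it is done.

```bash
ls; mkdir -p pics; python3 - <<'E'
from plant import sensors,cams,bot
import cv2,numpy as np
for n in ("top","side","wrist"):
    p,d=cams.camera(n); cv2.imwrite(f"pics/{n}0.png",p[:,:,::-1]); np.save(f"pics/{n}0.npy",d)
    print(n,{k:np.round(v,3).tolist() for k,v in cams.camera_params(n).items()}, (d>0).mean())
s=sensors.read_state(); print(s)
E
```

```text
pics
top {'fov_y': 55.678, 'cx': 328.489, 'cy': 243.415, 'dist': [0.016, 0.0, 0.0, 0.0, 0.0], 'rvec': [2.167, -2.176, 0.147], 'tvec': [-4.433, 586.015, 813.122]} 0.9959016927083333
side {'fov_y': 43.151, 'cx': 314.657, 'cy': 246.894, 'dist': [-0.156, 0.0, 0.0, 0.0, 0.0], 'rvec': [2.083, -0.152, 0.082], 'tvec': [-583.458, 85.108, 1117.129]} 0.9961686197916667
wrist {'fov_y': 69.413, 'cx': 319.396, 'cy': 235.379, 'dist': [-0.042, 0.0, 0.0, 0.0, 0.0], 'hand_eye': [[0.001, -0.954, -0.3, 84.548], [1.0, 0.001, 0.0, -1.622], [0.0, -0.3, 0.954, -183.407], [0.0, 0.0, 0.0, 1.0]]} 0.9959895833333333
{'t': 0.15, 'joint_positions': array([-7.94577903e+01,  6.66705051e+00,  8.26259540e+01, -1.74623811e-03,
        9.07570973e+01, -2.16400098e+00]), 'joint_vel': array([-0.010544  ,  0.05689813, -0.16860493, -0.02582127, -0.04216942,
       -0.12098652]), 'joint_efforts': array([-6.55621989e-04, -7.21760273e+01, -6.22948408e+01,  7.79988966e-02,
        2.25557206e-02, -8.30400154e-05]), 'position': array([ 148.43874676, -658.30236286,  200.99457019]), 'tool_rot': array([[ 9.75510793e-01,  2.19951485e-01, -1.89948217e-04],
       [ 2.19951567e-01, -9.75510420e-01,  8.54105595e-04],
       [ 2.56532854e-06, -8.74968634e-04, -9.99999617e-01]]), 'ft_force': array([0.55281901, 0.0723802 , 0.04483459]), 'ft_torque': array([-0.08826087,  0.03032343,  0.00884299]), 'grasp_force': 0.0, 'finger_gap': 92.88087708173327}
```

View pics/top0.png

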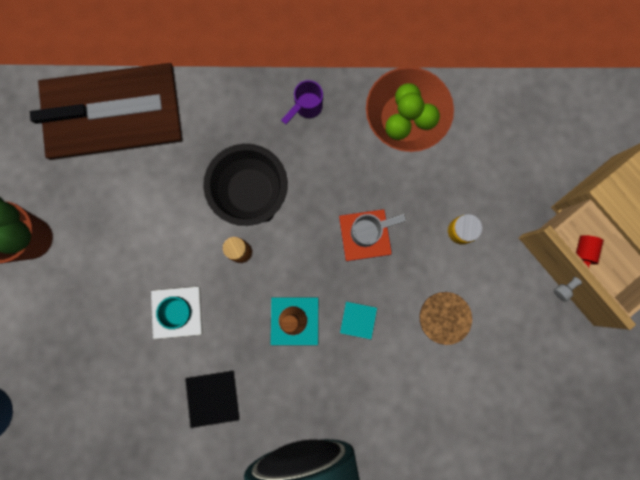

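View pics/side0.png

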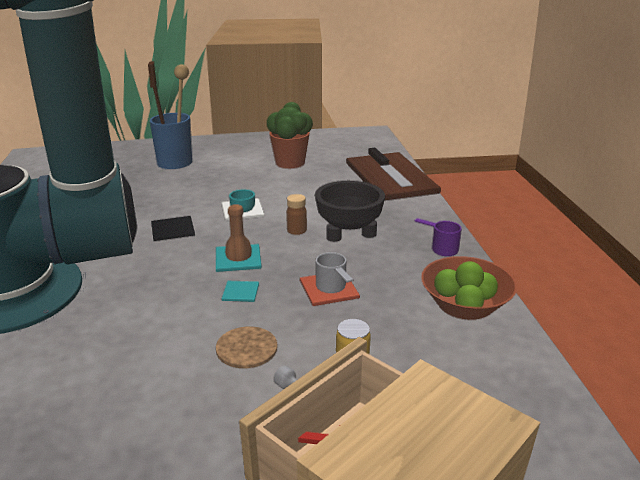

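Top view: there are two turquoise tiles, a large one at (295,321) with the pestle on it and a smaller one at (359,321). The black square at (212,399) is excluded by the text. The larger one is the turquoise_tile. There are two cups, steel at (367,230) on the terracotta tile and purple at (308,98), and the steel one is meant. The bowl is at (174,312) on white, the mat at (446,318), the jar at (236,249), the tin at (465,229) and the molcajete at (246,185). The side view agrees: pestle (238,235), bowl (242,200), cup (331,272), mat (247,347).

```bash
cat > h.py <<'E'
import cv2,numpy as np
from plant import sensors,cams,bot
def cam(n,st=None):
    p=cams.camera_params(n); f=240/np.tan(np.radians(p["fov_y"]/2))
    K=np.array([[f,0,p["cx"]],[0,f,p["cy"]],[0,0,1.]]); D=np.array(p["dist"],float)
    if "rvec" in p:
        R=cv2.Rodrigues(np.array(p["rvec"],float))[0].T; c=-R@np.array(p["tvec"],float)
    else:
        H=np.array(p["hand_eye"]); T=st["tool_rot"]
        R=T@H[:3,:3]; c=T@H[:3,3]+st["position"]
    return K,D,R,c
def ray(C,uv):
    K,D,R,c=C
    q=cv2.undistortPoints(np.array(uv,float).reshape(-1,1,2),K,D)[:,0]
    return c,np.c_[q,np.ones(len(q))]@R.T
def plane(C,uv,z):
    c,d=ray(C,uv); return c+d*((z-c[2])/d[:,2])[:,None]
def tri(C1,u1,C2,u2):
    (a,d),(b,e)=ray(C1,u1),ray(C2,u2); d=d[0]/np.linalg.norm(d[0]);e=e[0]/np.linalg.norm(e[0])
    A=np.c_[d,-e]; s=np.linalg.lstsq(A,b-a,rcond=None)[0]; p,q=a+s[0]*d,b+s[1]*e
    return (p+q)/2,np.linalg.norm(p-q)
def cloud(C,dep):
    K,D,R,c=C; v,u=np.mgrid[:480,:640]
    _,d=ray(C,np.c_[u.ravel(),v.ravel()].astype(float)); return (c+d*dep.reshape(-1,1)).reshape(480,640,3)
def big(m,at,r=60):
    """largest contour of mask within r px of at"""
    w=np.zeros(m.shape,np.uint8); cv2.circle(w,at,r,255,-1)
    cs=cv2.findContours((m.astype(np.uint8)*255)&w,cv2.RETR_EXTERNAL,cv2.CHAIN_APPROX_NONE)[0]
    return max(cs,key=cv2.contourArea)
def quad(c):
    h=cv2.convexHull(c); 
    return cv2.approxPolyN(h,4,ensure_convex=True).reshape(-1,2).astype(float)
def diag(q):
    l=np.cross(np.cross([*q[0],1],[*q[2],1]),np.cross([*q[1],1],[*q[3],1])); return l[:2]/l[2]
def hsv(p): return cv2.cvtColor(p,cv2.COLOR_RGB2HSV)
E
cat > m.py <<'E'
from h import *
I={n:cv2.imread(f"pics/{n}0.png")[:,:,::-1].copy() for n in("top","side")}
C={n:cam(n) for n in I}; X={n:cloud(C[n],np.load(f"pics/{n}0.npy")) for n in I}
def cols(p):
    h,s,v=[x.astype(int) for x in cv2.split(hsv(p))]
    return dict(turq=(h>80)&(h<100)&(s>120)&(v>60),white=(s<30)&(v>185),terra=(h<10)&(s>150)&(v>110))
M={n:cols(I[n]) for n in I}
for nm,k,a,b in (("turq_tile","turq",(295,321),(238,258)),("small_turq","turq",(359,321),(240,291)),("white","white",(174,312),(242,208)),("terra","terra",(367,235),(331,290))):
    q1=quad(big(M["top"][k],a,36)); q2=quad(big(M["side"][k],b,32))
    P=plane(C["top"],q1,8); S=plane(C["side"],q2,8)
    t,g=tri(C["top"],diag(q1),C["side"],diag(q2))
    e=P[1]-P[0]
    print(nm,"tri",t.round(1),"gap",g.round(1),"top@8",plane(C["top"],[diag(q1)],8)[0].round(1),"side@8",plane(C["side"],[diag(q2)],8)[0].round(1),"sides",np.linalg.norm(P-np.roll(P,1,0),axis=1).round(),"yaw",np.degrees(np.arctan2(e[1],e[0])).round(1)%90)
# things: upper part segmented by height, centroid rays
for nm,a,b,zt,zb in (("bowl",(174,312),(242,200),44,30),("cup",(367,230),(331,272),63,45),("pestle",(292,320),(237,212),120,98),("mat",(446,318),(247,347),8,4),("jar",(236,249),(297,200),80,60),("tin",(465,229),(353,330),50,35),("molc",(246,185),(350,190),90,70)):
    for n,at in (("top",a),("side",b)):
        z=X[n][:,:,2]; r=60 if nm in("molc","mat") else 34
        c=big((z>zb)&(z<zt+25),at,r); (cx,cy),ax,an=cv2.fitEllipse(c); 
        w=np.zeros(z.shape,np.uint8); cv2.drawContours(w,[c],-1,1,-1); Q=X[n][(w>0)&(z>zb)]
        print(nm,n,"px",round(cx),round(cy),"@top",plane(C[n],[(cx,cy)],zt)[0].round(1),"zmax",np.percentile(Q[:,2],97).round(1),"cloudmid",((Q.min(0)+Q.max(0))/2).round(1)[:2],"ext",np.ptp(Q,0).round())
E
python3 m.py
python3 - <<'E'
import cv2,numpy as np
a=cv2.imread("pics/top0.png"); 
x=cv2.resize(a[200:360,140:480],None,fx=2.3,fy=2.3,interpolation=cv2.INTER_CUBIC); cv2.imwrite("pics/crop0.png",x)
E
```

```text
turq_tile tri [442.1  58.5   3.6] gap 1.9 top@8 [443.3  58.3   8. ] side@8 [441.2  51.2   8. ] sides [89. 87. 88. 87.] yaw 88.6
small_turq tri [443.4 -63.3   3.1] gap 0.3 top@8 [443.9 -62.9   8. ] side@8 [443.3 -70.7   8. ] sides [60. 61. 61. 61.] yaw 78.19999999999999
white tri [462.2 285.9 -10.7] gap 5.4 top@8 [460.1 280.2   8. ] side@8 [464.5 247.5   8. ] sides [88. 87. 87. 86.] yaw 4.299999999999997
terra tri [615.8 -79.7  -1.4] gap 16.7 top@8 [606.1 -77.9   8. ] side@8 [621.7 -92.6   8. ] sides [89. 87. 88. 88.] yaw 7.400000000000006
bowl top px 173 312 @top [461.2 272.8  44. ] zmax 44.8 cloudmid [460.9 157.5] ext [ 59. 294. 845.]
bowl side px 241 197 @top [458.9 258.   44. ] zmax 42.8 cloudmid [ 459.  -348.4] ext [  58. 1310.  593.]
cup top px 371 228 @top [611.1 -84.1  63. ] zmax 64.4 cloudmid [562.6 -63.1] ext [148. 147. 830.]
cup side px 333 265 @top [608.6 -97.7  63. ] zmax 63.5 cloudmid [ 541.4 -524.8] ext [187. 957. 578.]
pestle top px 290 323 @top [445.1  59.3 120. ] zmax 118.7 cloudmid [444.4  60. ] ext [30. 28. 17.]
pestle side px 234 211 @top [441.9  31.9 120. ] zmax 
[... 162 characters left out ...]
246 346 @top [ 445.  -233.2    8. ] zmax 9.1 cloudmid [ 445.2 -590.2] ext [ 97. 826. 619.]
jar top px 234 248 @top [573.2 159.4  80. ] zmax 81.7 cloudmid [573.6 160.5] ext [39. 39. 20.]
jar side px 323 199 @top [627.8 145.   80. ] zmax 91.2 cloudmid [ 549.8 -400.9] ext [ 204. 1205.  563.]
tin top px 466 228 @top [ 611.8 -261.1   50. ] zmax 52.2 cloudmid [ 563.8 -139.2] ext [150. 299. 840.]
tin side px 353 331 @top [ 609.4 -273.    50. ] zmax 51.0 cloudmid [ 543.3 -621. ] ext [191. 765. 588.]
molc top px 245 184 @top [684.3 140.3  90. ] zmax 91.6 cloudmid [623.4 112.5] ext [270. 204. 805.]
molc side px 349 198 @top [679.3 116.8  90. ] zmax 90.8 cloudmid [ 603.2 -394.8] ext [ 311. 1217.  553.]
```

View pics/crop0.png

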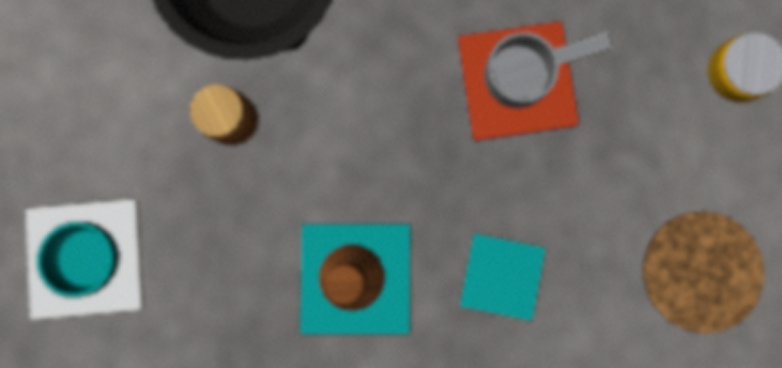

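The crop confirms it: the tile under the pestle measures 88 mm (the small look-alike is 61 mm), and the steel cup on terracotta has its handle pointing right and slightly up. The heights agree with the sizes given. I'll swing over by way of the mat, taking wrist pictures on the way.

```bash
cat > snap.py <<'E'
import sys,pickle
from h import *
n=sys.argv[1]; st=sensors.read_state(); p,d=cams.camera("wrist")
pickle.dump((st,p,d),open(f"pics/{n}.pkl","wb")); cv2.imwrite(f"pics/{n}.png",p[:,:,::-1])
print(n,round(st["t"],2),st["position"].round(1),st["tool_rot"].round(3).tolist()[0],st["joint_positions"].round(0))
E
A='[-1,0.641,-0.587,-0.05,0,0,-0.45]'
python3 -m inch '[[-1,0.641,-0.587,-0.05,0,0,-0.45],[-1,0.641,-0.587,-0.05,0,0,-0.45],[-1,0.641,-0.587,-0.05,0,0,-0.45],[-1,0.641,-0.587,-0.05,0,0,-0.45],[-1,0.641,-0.587,-0.05,0,0,-0.45],[-1,0.641,-0.587,-0.05,0,0,-0.45],[-1,0.641,-0.587,-0.05,0,0,-0.45]]' 20
python3 -m inch '[[-1,0.867,-0.058,-0.05,0,0,-0.449],[-1,0.867,-0.058,-0.05,0,0,-0.449],[-1,0.867,-0.058,-0.05,0,0,-0.449],[-1,0.867,-0.058,-0.05,0,0,-0.449],[-1,0.867,-0.058,-0.05,0,0,-0.449],[-1,0.867,-0.058,-0.05,0,0,-0.449],[-1,0.867,-0.058,-0.05,0,0,-0.449],[-1,0.867,-0.058,-0.05,0,0,-0.449]]'
python3 snap.py w_mat
```

```text
t: 0.85
position: [298.2, -443.4, 216.9]
tool_rot: [[0.623, 0.782, 0.0], [0.782, -0.623, -0.001], [-0.0, 0.001, -1.0]]
ft_force: [-0.8, 0.0, 0.3]
finger_gap: 93.1
grasp_force: 0.0
t: 1.65
position: [445.6, -231.6, 231.1]
tool_rot: [[0.002, 1.0, -0.001], [1.0, -0.002, -0.0], [-0.0, -0.001, -1.0]]
ft_force: [-0.1, -1.2, 0.8]
finger_gap: 93.0
grasp_force: 0.0
w_mat 1.65 [ 445.6 -231.6  231.1] [0.002, 1.0, -0.001] [-30. -16. 101.  -0.  95. -30.]
```

Works well. I'll continue to the pestle with a picture halfway.

```bash
python3 -m inch '[[-1,0.5,0,0,0,0,0],[-1,0.5,0,0,0,0,0],[-1,0.5,0,0,0,0,0],[-1,0.5,0,0,0,0,0],[-1,0.5,0,0,0,0,0]]' >/dev/null
python3 snap.py w_mid
python3 -m inch '[[-1,0.463,-0.01,0,0,0,0],[-1,0.463,-0.01,0,0,0,0],[-1,0.463,-0.01,0,0,0,0],[-1,0.463,-0.01,0,0,0,0],[-1,0.463,-0.01,0,0,0,0]]' >/dev/null
python3 snap.py w_pes
python3 - <<'E'
import cv2,numpy as np
cv2.imwrite("pics/v1.png",np.hstack([cv2.resize(cv2.imread(f"pics/{n}.png"),(400,300)) for n in("w_mid","w_pes")]))
E
```

```text
w_mid 2.2 [446.  -80.9 231.6] [0.0, 1.0, 0.0] [-13. -22. 106.  -0.  96. -13.]
w_pes 2.75 [443.6  57.4 231.3] [0.001, 1.0, -0.0] [  4. -23. 106.  -0.  97.   4.]
```

View pics/v1.png

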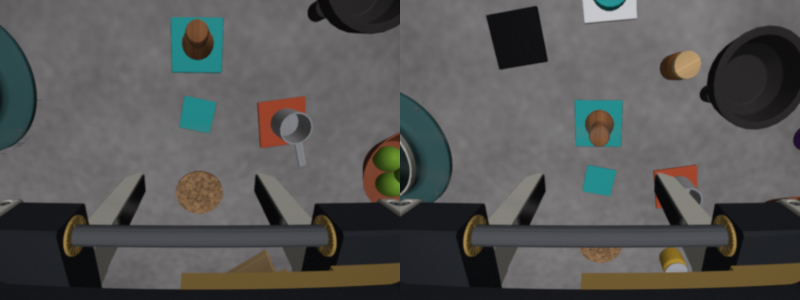

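Wrist pictures at full size. Mid view: turquoise tile (315,70) with the pestle, small tile (316,182), cup (467,203), terracotta tile (450,195), mat (320,307). Pestle view: tile (317,196), knob (320,218).

```bash
cat > m2.py <<'E'
import pickle
from h import *
L={n:pickle.load(open(f"pics/{n}.pkl","rb")) for n in("w_mat","w_mid","w_pes")}
C={n:cam("wrist",L[n][0]) for n in L}; X={n:cloud(C[n],L[n][2]) for n in L}
def col(n,k):
    h,s,v=[x.astype(int) for x in cv2.split(hsv(L[n][1]))]
    return {"turq":(h>80)&(h<100)&(s>120)&(v>60),"terra":(h<12)&(s>150)&(v>90)}[k]
def tile(k,a,na,b,nb,r=60):
    q1=quad(big(col(na,k),a,r));q2=quad(big(col(nb,k),b,r))
    P=plane(C[na],q1,8);e=P[1]-P[0]
    print("tile",k,"tri",tri(C[na],diag(q1),C[nb],diag(q2)),na,plane(C[na],[diag(q1)],8)[0].round(1),nb,plane(C[nb],[diag(q2)],8)[0].round(1),np.linalg.norm(P-np.roll(P,1,0),axis=1).round(),"yaw",np.degrees(np.arctan2(e[1],e[0])).round(1)%90)
tile("turq",(315,70),"w_mid",(317,196),"w_pes")
def thing(nm,a,na,b,nb,zb,zt,r=60):
    e=[]
    for n,at in((na,a),(nb,b)):
        z=X[n][:,:,2]; c=big((z>zb)&(z<zt+15),at,r); m=cv2.fitEllipse(c); e.append(m[0])
        print(nm,n,"px",np.round(m[0]),"size mm",(np.array(m[1])*np.median(L[n][2][c[:,0,1],c[:,0,0]])/C[n][0][0,0]).round(),"@top",plane(C[n],[m[0]],zt)[0].round(1))
    print("   tri",tri(C[na],e[0],C[nb],e[1]))
thing("knob",(318,50),"w_mid",(320,215),"w_pes",108,120)
thing("mat",(320,307),"w_mid",(320,180),"w_mat",4,8,r=75)
E
python3 m2.py
python3 - <<'E'
import cv2
cv2.imwrite("pics/v2.png",cv2.imread("pics/w_mat.png"))
E
```

```text
tile turq tri (array([441.07478142,  61.46698923,   5.82705001]), np.float64(0.25756185094675765)) w_mid [441.   61.2   8. ] w_pes [441.2  61.9   8. ] [88. 88. 88. 88.] yaw 89.4
knob w_mid px [315.  51.] size mm [30. 32.] @top [442.7  61.4 120. ]
knob w_pes px [319. 218.] size mm [29. 29.] @top [442.8  66.5 120. ]
   tri (array([442.6893258 ,  63.57764216, 108.74424516]), np.float64(0.22740721175400844))
mat w_mid px [319. 307.] size mm [88. 98.] @top [ 445.2 -222.8    8. ]
mat w_mat px [319. 195.] size mm [97. 98.] @top [ 444.9 -223.8    8. ]
   tri (array([ 445.04863144, -224.32664881,    5.25993511]), np.float64(0.2443330412584043))
```

```bash
python3 -m inch '[[-1,0.018,-0.003,0.15,0,0,0],[-1,0.018,-0.003,0.3,0,0,0],[-1,0.018,-0.003,0.4,0,0,0],[-1,0.018,-0.003,0.46,0,0,0],[-1,0.018,-0.003,0.5,0,0,0],[-1,0.018,-0.003,0.503,0,0,0],[-1,0.018,-0.003,0.503,0,0,0]]' 20
python3 -m inch '[[0.4,0,0,0,0,0,0],[0.5,0,0,0,0,0,0],[0.7,0,0,0,0,0,0],[1,0,0,0,0,0,0],[1,0,0,0,0,0,0],[1,0,0,0,0,0,0],[1,0,0,0,0,0,0],[1,0,0,0,0,0,0]]' 20
python3 -m inch '[[1,0,0,0,0,0,0],[1,0,0,0,0,0,0],[1,0,0,0,0,0,0],[1,0,0,0,0,0,0]]' 20
```

```text
t: 3.5
position: [442.8, 63.3, 81.4]
tool_rot: [[0.002, 1.0, 0.001], [1.0, -0.002, 0.0], [0.0, 0.001, -1.0]]
ft_force: [-0.0, -0.3, 0.4]
finger_gap: 92.8
grasp_force: 0.0
t: 4.3
position: [442.3, 64.0, 80.6]
tool_rot: [[0.0, 1.0, -0.0], [1.0, -0.0, 0.0], [0.0, -0.0, -1.0]]
ft_force: [-0.6, 0.0, -0.1]
finger_gap: 33.2
grasp_force: 0.0
t: 4.7
position: [442.3, 64.0, 80.7]
tool_rot: [[0.0, 1.0, 0.0], [1.0, -0.0, -0.0], [-0.0, 0.0, -1.0]]
ft_force: [0.8, 0.1, -1.3]
finger_gap: 29.6
grasp_force: 20.0
```

```bash
python3 -m inch '[[1,0,0,-0.01,0,0,0],[1,0,0,-0.03,0,0,0],[1,0,0,-0.05,0,0,0],[1,0,0,-0.08,0,0,0],[1,0,0,-0.1,0,0,0],[1,0,0,-0.1,0,0,0],[1,0,0,-0.1,0,0,0]]' 20
python3 - <<'E'
from h import *
p,d=cams.camera("side"); cv2.imwrite("pics/s1.png",cv2.resize(p[130:310,140:340,::-1],None,fx=3,fy=3))
E
```

```text
t: 5.4
position: [442.3, 64.0, 110.7]
tool_rot: [[0.0, 1.0, 0.0], [1.0, -0.0, -0.0], [-0.0, 0.0, -1.0]]
ft_force: [-0.3, 0.1, -2.0]
finger_gap: 30.0
grasp_force: 20.0
```

View pics/s1.png

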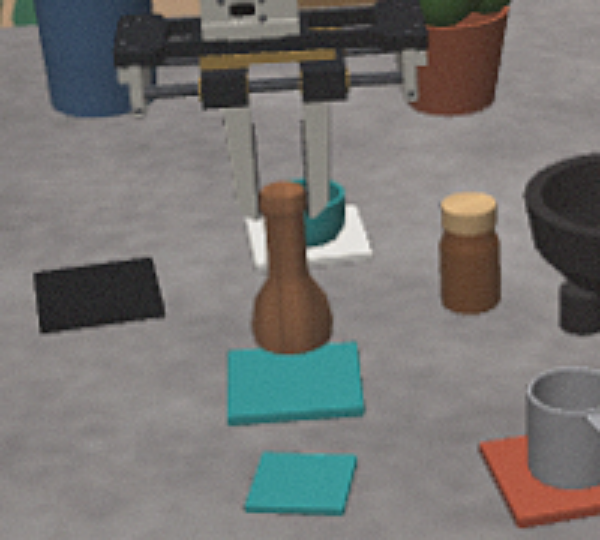

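It's lifted and upright, but the tips look high beside the knob and the gap reads 30 rather than 26 mm. I'll check where the pestle really sits relative to the TCP.

```bash
python3 - <<'E'
from h import *
print(bot.tcp_to_tips)
K,D,R,c=cam("side")
P=np.array([[442.3,64,z] for z in(38,91.7,110.7,150)]+[[457,64,91.7],[427,64,91.7]])
uv=cv2.projectPoints(P,cv2.Rodrigues(R.T)[0],-R.T@c,K,D)[0][:,0]
print(((uv-[140,130])*3).round(0).tolist())
p,d=cams.camera("side"); X=cloud(cam("side"),d)
w=X[130:310,140:340].reshape(-1,3); col=hsv(p)[130:310,140:340].reshape(-1,3)
m=(w[:,2]>25)&(abs(w[:,0]-442)<40)&(abs(w[:,1]-58)<45)&(col[:,0]<20)&(col[:,1]>100); q=w[m]
print("brown n",m.sum(),q.min(0).round(),q.max(0).round())
for z in range(40,160,10):
    k=q[abs(q[:,2]-z)<5]
    if len(k): print(z,k[:,0].min().round(),k[:,0].max().round(),"front y",np.percentile(k[:,1],5).round())
m=(w[:,2]>60)&(abs(w[:,0]-442)<40)&(abs(w[:,1]-70)<45)&(col[:,1]<80); q=w[m]; print("finger",q.min(0),q.max(0),np.median(q,0))
E
```

```text
19.0
[[291.0, 333.0], [285.0, 260.0], [283.0, 234.0], [279.0, 178.0], [308.0, 259.0], [262.0, 262.0]]
brown n 1019 [402.  33.  38.] [480.  84. 246.]
40 419.0 466.0 front y 35.0
50 419.0 467.0 front y 35.0
60 420.0 467.0 front y 35.0
70 420.0 464.0 front y 37.0
80 425.0 459.0 front y 43.0
90 432.0 454.0 front y 45.0
100 431.0 454.0 front y 47.0
110 431.0 453.0 front y 47.0
120 432.0 454.0 front y 48.0
130 429.0 454.0 front y 45.0
140 428.0 457.0 front y 46.0
150 432.0 451.0 front y 51.0
finger [402.04962508  25.01569826  60.02851215] [481.99708747  89.15845461 279.27565064] [436.39321946  44.88295082 227.92468602]
```

```bash
python3 - <<'E'
from h import *
p,d=cams.camera("side"); X=cloud(cam("side"),d)
for r in (120,160,190,205,212,218,225,235,245,255,262,270):
    v=130+r//3
    print(r,[X[v,140+c//3].round(0).astype(int).tolist() for c in (243,250,256,318,326)])
p,d=cams.camera("wrist"); cv2.imwrite("pics/w1.png",p[:,:,::-1])
E
```

```text
120 [[423, 55, 195], [426, 55, 195], [422, 542, -3], [469, 53, 193], [473, 55, 191]]
160 [[421, 54, 169], [424, 57, 168], [428, 55, 168], [467, 54, 166], [471, 56, 165]]
190 [[419, 53, 149], [448, -1003, 623], [427, 52, 149], [466, 56, 145], [470, 52, 146]]
205 [[418, 55, 138], [422, 54, 138], [426, 52, 139], [466, 54, 135], [469, 56, 134]]
212 [[418, 58, 133], [422, 54, 134], [426, 51, 135], [465, 58, 129], [473, 247, 40]]
218 [[410, 338, -2], [421, 54, 130], [425, 53, 130], [468, 254, 33], [473, 254, 33]]
225 [[409, 321, -2], [415, 307, 4], [419, 305, 5], [468, 251, 27], [472, 247, 28]]
235 [[409, 300, 0], [415, 286, 6], [419, 287, 5], [467, 247, 21], [472, 251, 18]]
245 [[409, 285, -1], [414, 289, -3], [419, 269, 6], [467, 254, 10], [472, 256, 9]]
255 [[409, 264, -1], [414, 261, 1], [419, 248, 6], [466, 236, 9], [471, 237, 8]]
262 [[409, 257, -2], [414, 255, -2], [419, 240, 5], [466, 240, 1], [470, 236, 3]]
270 [[409, 239, -1], [413, 238, -1], [418, 229, 3], [465, 231, -1], [470, 226, 1]]
```

View pics/w1.png

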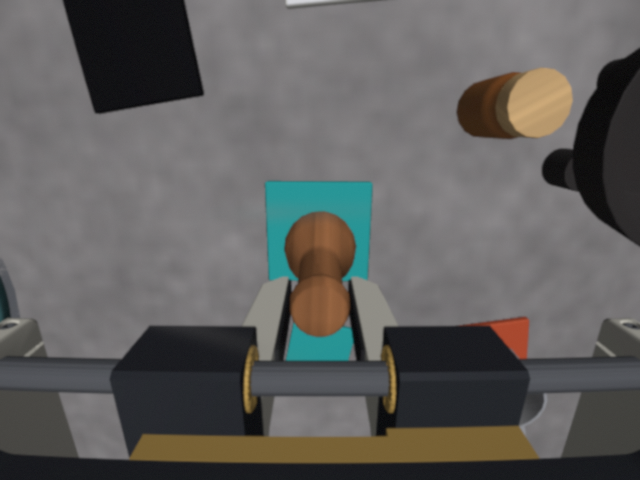

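The side depth puts the fingertips at z≈129, not 92, so the fingers hold the knob instead of the neck. I'll check the fingertips in tool coordinates from the wrist depth, open and closed.

```bash
python3 - <<'E'
import pickle
from h import *
st,p0,d0=pickle.load(open("pics/w_pes.pkl","rb"))
p1,d1=cams.camera("wrist"); s1=sensors.read_state()
for nm,st,d in(("open",st,d0),("closed",s1,d1)):
    X=(cloud(cam("wrist",st),d)-st["position"])@st["tool_rot"]
    m=(d>0)&(abs(X[:,:,1])<75)&(abs(X[:,:,0])<25)&(X[:,:,2]>-70)&(X[:,:,2]<60)
    Q=X[m]; print(nm,m.sum())
    for z in range(-70,60,10):
        k=Q[abs(Q[:,2]-z)<5]
        if len(k)>5: print(z,len(k),"y abs",np.percentile(abs(k[:,1]),[5,50,95]).round(),"x",np.percentile(k[:,0],[5,95]).round())
E
```

```text
open 6191
-70 931 y abs [46. 50. 61.] x [-1. 11.]
-60 1613 y abs [46. 49. 61.] x [-4. 11.]
-50 1332 y abs [46. 49. 60.] x [-4. 11.]
-40 1016 y abs [46. 49. 60.] x [-4. 11.]
-30 853 y abs [46. 49. 59.] x [-4. 11.]
-20 446 y abs [46. 47. 55.] x [-4. 11.]
closed 11067
-70 429 y abs [15. 18. 24.] x [-0. 11.]
-60 1183 y abs [15. 21. 30.] x [-0. 11.]
-50 990 y abs [15. 21. 29.] x [-1. 11.]
-40 2611 y abs [ 1.  7. 27.] x [-9. 11.]
-30 1752 y abs [ 1. 12. 26.] x [-6. 14.]
-20 381 y abs [ 2. 17. 25.] x [ 7. 14.]
-10 291 y abs [ 1.  6. 11.] x [ 6. 12.]
0 264 y abs [ 1.  6. 12.] x [ 5. 12.]
10 240 y abs [ 1.  6. 12.] x [ 5. 12.]
20 253 y abs [ 1.  6. 12.] x [ 3. 12.]
30 786 y abs [ 1. 11. 17.] x [-4. 16.]
40 1217 y abs [ 2. 15. 22.] x [-10.  22.]
50 477 y abs [ 2. 14. 25.] x [ 3. 24.]
```

The fingertips actually end about 17 mm *behind* the reported TCP, so the reported point is about 36 mm further along the tool than the real grasp point. Both cameras agree. From here I'll command z = (wanted height − 36). I'll set the pestle back where it was and regrip it on the neck, with y shifted by −3 mm.

```bash
python3 -m inch '[[1,0,0,0.03,0,0,0],[1,0,0,0.06,0,0,0],[1,0,0,0.08,0,0,0],[1,0,0,0.092,0,0,0],[1,0,0,0.098,0,0,0],[1,0,0,0.1,0,0,0],[1,0,0,0.1,0,0,0]]' 20
python3 -m inch '[[0.3,0,0,0,0,0,0],[0,0,0,0,0,0,0],[-0.3,0,0,0,0,0,0],[-0.3,0,0,0,0,0,0],[-0.3,-0.01,0,0.03,0,0,0],[-0.3,-0.01,0,0.07,0,0,0],[-0.3,-0.01,0,0.11,0,0,0],[-0.3,-0.01,0,0.12,0,0,0]]' 20
python3 -m inch '[[0.4,0,0,0,0,0,0],[0.7,0,0,0,0,0,0],[1,0,0,0,0,0,0],[1,0,0,0,0,0,0],[1,0,0,0,0,0,0],[1,0,0,0,0,0,0],[1,0,0,0,0,0,0],[1,0,0,0,0,0,0]]' 20
```

```text
t: 6.35
position: [442.4, 64.0, 80.8]
tool_rot: [[0.001, 1.0, 0.0], [1.0, -0.001, 0.0], [0.0, 0.0, -1.0]]
ft_force: [-0.3, -0.7, -1.6]
finger_gap: 29.9
grasp_force: 20.0
t: 7.15
position: [441.3, 60.9, 42.4]
tool_rot: [[0.001, 1.0, -0.003], [1.0, -0.001, -0.0], [-0.0, -0.003, -1.0]]
ft_force: [-0.5, -0.8, 0.6]
finger_gap: 60.2
grasp_force: 0.0
t: 7.95
position: [442.6, 61.0, 45.0]
tool_rot: [[0.0, 1.0, 0.001], [1.0, -0.0, 0.0], [0.0, 0.001, -1.0]]
ft_force: [0.3, 0.3, 3.5]
finger_gap: 30.1
grasp_force: 20.0
```

```bash
python3 - <<'E'
from h import *
p,d=cams.camera("side"); X=cloud(cam("side"),d)
a=cv2.resize(p[150:290,160:320,::-1],(480,420))
p,d=cams.camera("wrist"); b=cv2.resize(p[100:400,160:480,::-1],(320,300)); b=np.vstack([b,np.zeros((120,320,3),np.uint8)])
cv2.imwrite("pics/s2.png",np.hstack([a,b]))
E
```

```text
(no output)
```

View pics/s2.png

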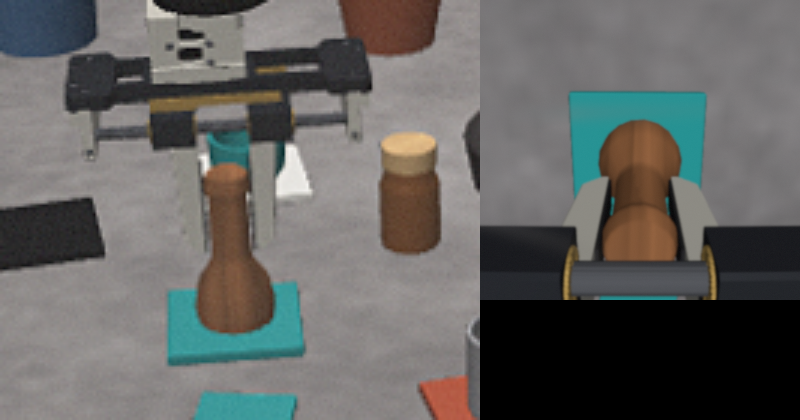

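Now the fingers reach down the neck, with the tips about 10 mm above the shoulder. The 30 mm gap comes from the finger faces bearing on the knob, and the pestle stands upright. I'll lift it and carry it to the mat.

```bash
python3 -m inch '[[1,0,0,-0.01,0,0,0],[1,0,0,-0.04,0,0,0],[1,0,0,-0.09,0,0,0],[1,0,0,-0.15,0,0,0],[1,0,0,-0.2,0,0,0],[1,0,0,-0.22,0,0,0],[1,0,0,-0.23,0,0,0],[1,0,0,-0.23,0,0,0]]' 25
python3 -m inch '[[1,-0.03,0,0,0,0,0],[1,-0.1,0,0,0,0,0],[1,-0.2,0.003,0,0,0,0],[1,-0.3,0.006,0,0,0,0],[1,-0.4,0.009,0,0,0,0],[1,-0.47,0.01,0,0,0,0],[1,-0.5,0.01,0,0,0,0],[1,-0.5,0.01,0,0,0,0]]' 25
python3 -m inch '[[1,-0.03,0,0,0,0,0],[1,-0.1,0,0,0,0,0],[1,-0.2,0,0,0,0,0],[1,-0.3,0,0,0,0,0],[1,-0.4,0,0,0,0,0],[1,-0.44,0,0,0,0,0],[1,-0.453,0,0,0,0,0],[1,-0.453,0,0,0,0,0]]' 25
python3 snap.py w_mat2
```

```text
t: 8.85
position: [442.3, 61.0, 113.7]
tool_rot: [[0.001, 1.0, 0.0], [1.0, -0.001, 0.0], [0.0, 0.0, -1.0]]
ft_force: [0.7, 0.4, -1.7]
finger_gap: 29.6
grasp_force: 25.0
t: 9.65
position: [444.9, -89.8, 113.1]
tool_rot: [[0.002, 1.0, -0.001], [1.0, -0.002, 0.0], [0.0, -0.001, -1.0]]
ft_force: [-0.4, 0.3, -1.8]
finger_gap: 29.8
grasp_force: 25.0
t: 10.45
position: [445.2, -224.4, 113.5]
tool_rot: [[0.0, 1.0, -0.0], [1.0, -0.0, 0.0], [0.0, -0.0, -1.0]]
ft_force: [-0.7, 0.1, -2.4]
finger_gap: 29.7
grasp_force: 25.0
w_mat2 10.45 [ 445.2 -224.4  113.5] [0.0, 1.0, -0.0] [-30. -14. 110.   0.  84. -30.]
```

View pics/w_mat2.png

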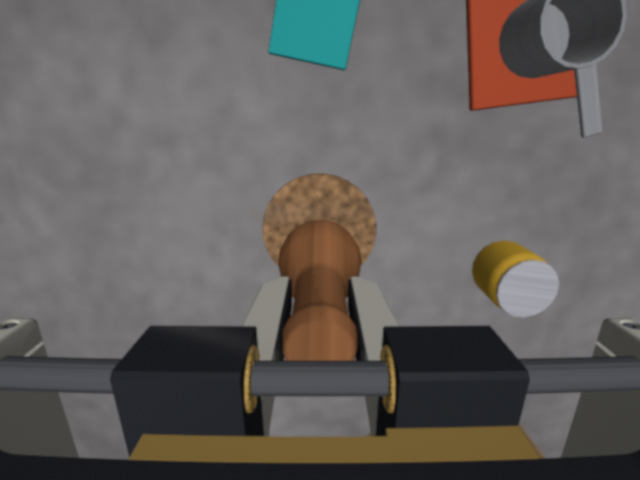

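The pestle hangs above the mat (mat centre at px 320,227), upright. I'll lower it gently, release and rise.

```bash
python3 -m inch '[[1,0,0,0.05,0,0,0],[1,0,0,0.11,0,0,0],[1,0,0,0.16,0,0,0],[1,0,0,0.195,0,0,0],[1,0,0,0.215,0,0,0],[1,0,0,0.223,0,0,0],[1,0,0,0.227,0,0,0],[1,0,0,0.227,0,0,0]]' 25
python3 -m inch '[[1,0,0,0.003,0,0,0],[1,0,0,0.003,0,0,0],[0.5,0,0,0.003,0,0,0],[0.2,0,0,0.003,0,0,0],[-0.1,0,0,0.003,0,0,0],[-0.5,0,0,0.003,0,0,0],[-0.5,0,0,0.003,0,0,0],[-0.5,0,0,0.003,0,0,0]]' 20
python3 -m inch '[[-1,0,0,-0.1,0,0,0],[-1,0,0,-0.2,0,0,0],[-1,0,0,-0.35,0,0,0],[-1,0,0,-0.5,0,0,0],[-1,0,0,-0.65,0,0,0],[-1,0,0,-0.65,0,0,0]]' 20
python3 snap.py w_mat3
```

```text
t: 11.3
position: [445.4, -225.0, 45.9]
tool_rot: [[0.001, 1.0, 0.0], [1.0, -0.001, -0.0], [-0.0, 0.0, -1.0]]
ft_force: [-0.0, 0.1, -1.0]
finger_gap: 29.7
grasp_force: 25.0
t: 12.1
position: [445.2, -224.9, 44.6]
tool_rot: [[0.0, 1.0, -0.0], [1.0, -0.0, 0.0], [0.0, -0.0, -1.0]]
ft_force: [-0.5, 0.5, 0.7]
finger_gap: 64.6
grasp_force: 0.0
t: 12.7
position: [446.5, -225.7, 246.1]
tool_rot: [[0.0, 1.0, 0.007], [1.0, -0.0, -0.004], [-0.004, 0.007, -1.0]]
ft_force: [0.4, -0.8, 0.5]
finger_gap: 93.2
grasp_force: 0.0
w_mat3 12.7 [ 446.5 -225.7  246.1] [0.0, 1.0, 0.007] [-30. -16. 100.   0.  96. -30.]
```

```bash
python3 -m inch '[[-1,0.96,0,0,0,0,0],[-1,0.96,0,0,0,0,0],[-1,0.96,0,0,0,0,0],[-1,0.96,0,0,0,0,0],[-1,0.96,0,0,0,0,0],[-1,0.96,0,0,0,0,0],[-1,0.96,0,0,0,0,0],[-1,0.96,0,0,0,0,0]]' >/dev/null
python3 snap.py w_t2
python3 -m inch '[[-1,0.67,0.05,0,0,0,0],[-1,0.67,0.05,0,0,0,0],[-1,0.67,0.05,0,0,0,0],[-1,0.67,0.05,0,0,0,0],[-1,0.67,0.05,0,0,0,0],[-1,0.67,0.05,0,0,0,0],[-1,0.67,0.05,0,0,0,0]]' >/dev/null
python3 snap.py w_b2
python3 - <<'E'
import cv2,numpy as np
cv2.imwrite("pics/v3.png",np.hstack([cv2.resize(cv2.imread(f"pics/{n}.png"),(400,300)) for n in("w_t2","w_b2")]))
E
```

```text
w_t2 13.55 [445.   63.6 238.5] [-0.002, 1.0, -0.001] [  5. -23. 105.  -0.  97.   5.]
w_b2 14.3 [460.8 262.5 239.4] [0.002, 1.0, -0.0] [ 27. -12.  97.  -0.  95.  27.]
```

View pics/v3.png

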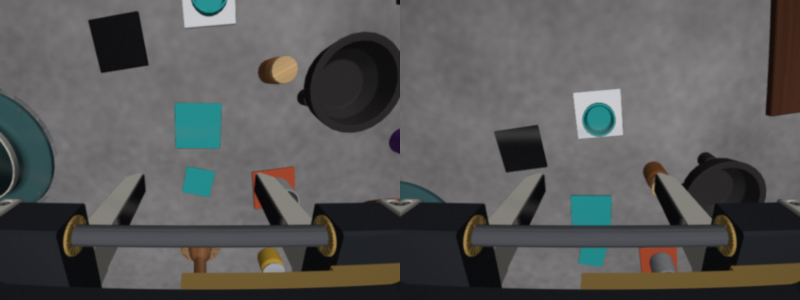

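The pestle stands on the mat (full-size px 322,408 in the left view). The turquoise tile is now clear at (317,200). In the right view the bowl is at (318,190) on the white tile (317,182).

```bash
cat > m3.py <<'E'
import pickle
from h import *
L={n:pickle.load(open(f"pics/{n}.pkl","rb")) for n in("w_t2","w_b2")}
C={n:cam("wrist",L[n][0]) for n in L}; C["top"]=cam("top"); T=cv2.imread("pics/top0.png")[:,:,::-1].copy()
Z={n:cloud(C[n],L[n][2])[:,:,2] for n in L}; Z["top"]=cloud(C["top"],np.load("pics/top0.npy"))[:,:,2]
I={n:L[n][1] for n in L}; I["top"]=T
def col(n,k):
    h,s,v=[x.astype(int) for x in cv2.split(hsv(I[n]))]
    return {"turq":(h>80)&(h<100)&(s>120)&(v>60),"white":(s<40)&(v>170)}[k]
def tile(k,a,na,b,nb,r,r2=36):
    q1=quad(big(col(na,k),a,r));q2=quad(big(col(nb,k),b,r2))
    P=plane(C[na],q1,8);e=P[1]-P[0]
    print("tile",k,"tri",tri(C[na],diag(q1),C[nb],diag(q2)),na,plane(C[na],[diag(q1)],8)[0].round(1),nb,plane(C[nb],[diag(q2)],8)[0].round(1),np.linalg.norm(P-np.roll(P,1,0),axis=1).round(),"yaw",np.degrees(np.arctan2(e[1],e[0])).round(1)%90)
tile("turq",(317,200),"w_t2",(295,321),"top",60)
tile("white",(317,182),"w_b2",(174,312),"top",65)
e=[]
for n,at,r in(("w_b2",(318,190),60),("top",(174,312),34)):
    z=Z[n]; m=cv2.fitEllipse(big((z>30)&(z<60),at,r)); e.append(m[0])
    f=cv2.fitEllipse(big(col(n,"turq"),at,35 if n=="w_b2" else 30))
    print(n,m,"@44",plane(C[n],[m[0]],44)[0].round(1),"colour",np.round(f[0]),plane(C[n],[f[0]],44)[0].round(1),f[1])
print(tri(C["w_b2"],e[0],C["top"],e[1]))
E
python3 m3.py
```

```text
tile turq tri (array([441.56381541,  58.96817133,  -7.17653818]), np.float64(1.8459323827385723)) w_t2 [440.8  62.    8. ] top [443.3  58.3   8. ] [88. 88. 88. 88.] yaw 89.4
tile white tri (array([459.49500682, 282.77940385,  -3.25829932]), np.float64(2.408950165530187)) w_b2 [458.4 284.4   8. ] top [461.1 279.3   8. ] [88. 89. 88. 88.] yaw 4.900000000000006
w_b2 ((317.9333801269531, 191.14646911621094), (52.59368133544922, 53.94984436035156), 176.1963348388672) @44 [459.2 280.1  44. ] colour [318. 191.] [459.2 280.5  44. ] (50.415714263916016, 51.480438232421875)
top ((173.07130432128906, 312.32989501953125), (32.422176361083984, 34.62034606933594), 60.85906982421875) @44 [461.2 272.8  44. ] colour [173. 312.] [461.2 273.2  44. ] (30.84855079650879, 33.005027770996094)
(array([459.92853736, 277.50435127,  29.11129115]), np.float64(1.5743822606453248))
```

The wrist measurements agree with each other, and the top camera is off by 4–7 mm in y. I'll use the wrist frame and get the bowl rim's height from a second, lower wrist view.

```bash
python3 -m inch '[[-1,0.048,-0.005,0.15,0,0,0],[-1,0.048,-0.005,0.3,0,0,0],[-1,0.048,-0.005,0.333,0,0,0],[-1,0.048,-0.005,0.333,0,0,0],[-1,0.048,-0.005,0.333,0,0,0]]' >/dev/null
python3 snap.py w_b3
cat > m4.py <<'E'
import pickle
from h import *
L={n:pickle.load(open(f"pics/{n}.pkl","rb")) for n in("w_b2","w_b3")}
C={n:cam("wrist",L[n][0]) for n in L}; e=[]
for n in L:
    h,s,v=[x.astype(int) for x in cv2.split(hsv(L[n][1]))]
    g=cv2.projectPoints(np.array([[459.2,280,44.]]),cv2.Rodrigues(C[n][2].T)[0],-C[n][2].T@C[n][3],C[n][0],C[n][1])[0].ravel()
    c=big((h>80)&(h<100)&(s>100)&(v>40),tuple(int(x) for x in g),60); m=cv2.fitEllipse(c); e.append(m[0])
    print(n,np.round(m[0]),"dia mm",(np.array(m[1])*(C[n][3][2]-44)/.954/C[n][0][0,0]).round(),"@44",plane(C[n],[m[0]],44)[0].round(1))
print(tri(C["w_b2"],e[0],C["w_b3"],e[1]))
E
python3 m4.py
```

```text
w_b3 14.85 [459.9 278.2 142.2] [0.002, 1.0, 0.002] [ 28. -10. 104.  -0.  85.  29.]
w_b2 [318. 191.] dia mm [58. 60.] @44 [459.1 280.4  44. ]
w_b3 [318. 229.] dia mm [57. 58.] @44 [459.3 281.   44. ]
(array([459.20974955, 279.37360782,  38.43823788]), np.float64(0.19384964698958185))
```

Rim centre (459.2, 280.5), height ~38–44, diameter ~59: it fits. Descending to the bowl.

```bash
python3 -m inch '[[-1,0,0,0.1,0,0,0],[-1,0,0,0.2,0,0,0],[-1,0,0,0.3,0,0,0],[-1,0,0,0.4,0,0,0],[-1,0,0,0.45,0,0,0],[-1,0,0,0.463,0,0,0],[-1,0,0,0.463,0,0,0],[-1,0,0,0.463,0,0,0]]'
```

```text
t: 15.7
position: [459.9, 278.9, 2.7]
tool_rot: [[0.001, 1.0, 0.002], [1.0, -0.001, 0.001], [0.001, 0.002, -1.0]]
ft_force: [-0.2, 0.2, -0.0]
finger_gap: 93.0
grasp_force: 0.0
```

```bash
python3 -m inch '[[-0.2,-0.005,0,0.006,0,0,0],[0,-0.005,0,0.006,0,0,0],[0.2,-0.005,0,0.006,0,0,0],[0.4,-0.005,0,0.006,0,0,0],[1,-0.005,0,0.006,0,0,0],[1,-0.005,0,0.006,0,0,0],[1,-0.005,0,0.006,0,0,0],[1,-0.005,0,0.006,0,0,0]]' 15
python3 -m inch '[[1,0,0,0,0,0,0],[1,0,0,0,0,0,0],[1,0,0,0,0,0,0],[1,0,0,-0.02,0,0,0],[1,0,0,-0.05,0,0,0],[1,0,0,-0.1,0,0,0],[1,0,0,-0.1,0,0,0]]' 20
python3 snap.py w_b4
```

```text
t: 16.5
position: [459.0, 277.0, -0.9]
tool_rot: [[0.001, 1.0, 0.0], [1.0, -0.001, 0.0], [0.0, 0.0, -1.0]]
ft_force: [-0.1, -0.9, 2.7]
finger_gap: 59.8
grasp_force: 15.0
t: 17.2
position: [460.0, 277.6, 31.8]
tool_rot: [[0.001, 1.0, 0.003], [1.0, -0.001, 0.002], [0.002, 0.003, -1.0]]
ft_force: [1.1, -0.8, -0.6]
finger_gap: 60.0
grasp_force: 20.0
w_b4 17.2 [460.  277.6  31.8] [0.001, 1.0, 0.003] [ 28.  -5. 111.   0.  74.  28.]
```

View pics/w_b4.png

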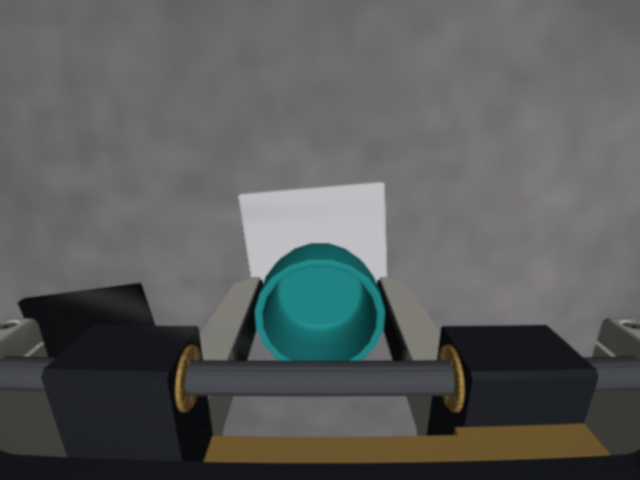

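The bowl is held level in the jaws (rim centre at px 320,312, gap 60). Carrying it to the turquoise tile.

```bash
python3 -m inch '[[1,0,0,-0.03,0,0,0],[1,-0.03,-0.002,-0.08,0,0,0],[1,-0.1,-0.008,-0.1,0,0,0],[1,-0.2,-0.016,-0.1,0,0,0],[1,-0.31,-0.025,-0.1,0,0,0],[1,-0.42,-0.034,-0.1,0,0,0],[1,-0.53,-0.043,-0.1,0,0,0],[1,-0.62,-0.05,-0.1,0,0,0]]' 20
python3 -m inch '[[1,-0.07,-0.007,0,0,0,0],[1,-0.1,-0.009,0,0,0,0],[1,-0.11,-0.01,0,0,0,0],[1,-0.11,-0.01,0,0,0,0],[1,-0.11,-0.01,0,0,0,0]]' 20
python3 snap.py w_t4
```

```text
t: 18.05
position: [443.5, 89.1, 60.1]
tool_rot: [[0.001, 1.0, 0.001], [1.0, -0.001, -0.0], [-0.0, 0.001, -1.0]]
ft_force: [0.6, 0.8, -0.3]
finger_gap: 59.8
grasp_force: 20.0
t: 18.55
position: [440.9, 58.6, 59.2]
tool_rot: [[-0.0, 1.0, -0.0], [1.0, 0.0, 0.0], [0.0, -0.0, -1.0]]
ft_force: [-0.7, 0.3, -2.1]
finger_gap: 59.8
grasp_force: 20.0
w_t4 18.55 [440.9  58.6  59.2] [-0.0, 1.0, -0.0] [  4. -19. 120.   0.  79.   4.]
```

View pics/w_t4.png

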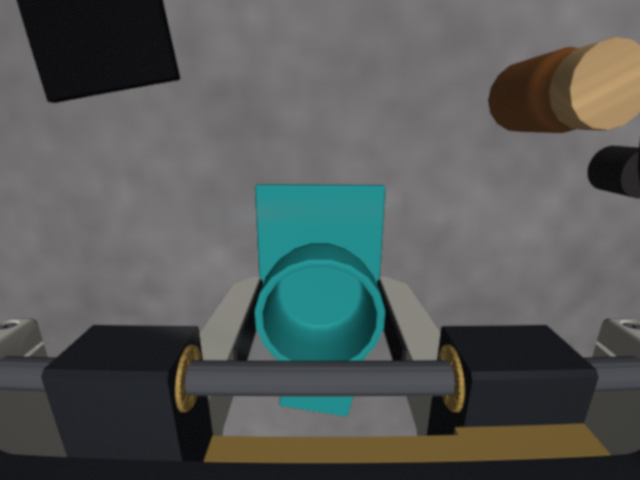

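The tile (top edge at px row 185, columns 256–385) lies under the bowl, centred in x. Lowering 60 mm, the same height it was lifted from.

```bash
python3 -m inch '[[1,0,0,0.04,0,0,0],[1,0,0,0.09,0,0,0],[1,0,0,0.14,0,0,0],[1,0,0,0.175,0,0,0],[1,0,0,0.19,0,0,0],[1,0,0,0.196,0,0,0],[1,0,0,0.199,0,0,0],[1,0,0,0.199,0,0,0]]' 20
python3 -m inch '[[1,0,0,0.001,0,0,0],[1,0,0,0.001,0,0,0],[0.2,0,0,0.001,0,0,0],[0,0,0,0.001,0,0,0],[-0.2,0,0,0.001,0,0,0],[-0.5,0,0,0.001,0,0,0],[-1,0,0,0.001,0,0,0],[-1,0,0,0.001,0,0,0]]' 15
python3 -m inch '[[-1,0,0,-0.03,0,0,0],[-1,0,0,-0.1,0,0,0],[-1,0,0,-0.25,0,0,0],[-1,0,0,-0.4,0,0,0],[-1,0,0,-0.55,0,0,0],[-1,0,0,-0.7,0,0,0],[-1,0,0,-0.8,0,0,0],[-1,0,0,-0.8,0,0,0]]' 15
python3 snap.py w_t5
```

```text
t: 19.4
position: [441.1, 58.0, -0.3]
tool_rot: [[0.001, 1.0, 0.001], [1.0, -0.001, 0.0], [0.0, 0.001, -1.0]]
ft_force: [0.2, 0.6, -0.6]
finger_gap: 59.5
grasp_force: 20.0
t: 20.2
position: [440.9, 58.0, -0.9]
tool_rot: [[0.001, 1.0, 0.0], [1.0, -0.001, 0.0], [0.0, 0.0, -1.0]]
ft_force: [-0.5, -0.4, -0.4]
finger_gap: 79.7
grasp_force: 0.0
t: 21.0
position: [441.8, 58.1, 244.3]
tool_rot: [[0.0, 1.0, 0.007], [1.0, -0.0, 0.001], [0.001, 0.007, -1.0]]
ft_force: [-0.7, -0.5, -0.8]
finger_gap: 93.0
grasp_force: 0.0
w_t5 21.0 [441.8  58.1 244.3] [0.0, 1.0, 0.007] [  4. -23. 106.   0.  97.   4.]
```

```bash
python3 -m inch '[[-1,-0.48,0.55,0,0,0,0],[-1,-0.48,0.55,0,0,0,0],[-1,-0.48,0.55,0,0,0,0],[-1,-0.48,0.55,0,0,0,0],[-1,-0.48,0.55,0,0,0,0],[-1,-0.48,0.55,0,0,0,0],[-1,-0.48,0.55,0,0,0,0]]' >/dev/null
python3 snap.py w_c1
python3 -m inch '[[-1,0,0,0.15,0,0,0],[-1,0,0,0.3,0,0,0],[-1,0,0,0.3,0,0,0],[-1,0,0,0.3,0,0,0]]' >/dev/null
python3 snap.py w_c2
python3 - <<'E'
import cv2,numpy as np
cv2.imwrite("pics/v4.png",np.hstack([cv2.resize(cv2.imread(f"pics/{n}.png"),(400,300)) for n in("w_t5","w_c2")]))
E
```

```text
w_c1 21.75 [605.2 -86.  237.8] [0.001, 1.0, -0.002] [-10.  -2.  88.   0.  94. -10.]
w_c2 22.2 [605.3 -85.4 150.3] [-0.0, 1.0, -0.0] [-10.  -0.  94.   0.  86. -10.]
```

View pics/v4.png

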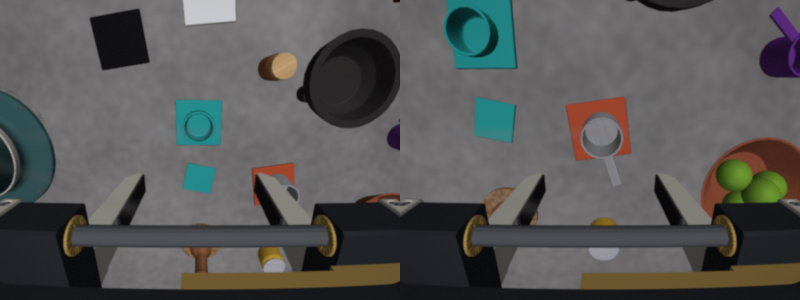

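Left: the bowl sits centred on the turquoise tile (rim at px 317,200). Right: the steel cup is at (322,215), handle toward (344,292), on terracotta.

```bash
cat > m5.py <<'E'
import pickle
from h import *
e=[]; CC=[]
for n in("w_c1","w_c2"):
    st,p,d=pickle.load(open(f"pics/{n}.pkl","rb")); C=cam("wrist",st); CC.append(C); X=cloud(C,d)
    z=X[:,:,2]; m=((z>50)&(z<75)&(abs(X[:,:,0]-608)<75)&(abs(X[:,:,1]+90)<85)).astype(np.uint8)
    m=cv2.morphologyEx(m,cv2.MORPH_CLOSE,np.ones((3,3),np.uint8))
    g=cv2.projectPoints(np.array([[608,-85,63.]]),cv2.Rodrigues(C[2].T)[0],-C[2].T@C[3],C[0],C[1])[0].ravel()
    w=np.zeros_like(m); cv2.drawContours(w,[big(m>0,tuple(int(x) for x in g),110)],-1,1,-1)
    mm=C[0][0,0]*.954/(C[3][2]-63); k=int(20*mm)|1
    o=cv2.morphologyEx(w,cv2.MORPH_OPEN,cv2.getStructuringElement(cv2.MORPH_ELLIPSE,(k,k)))
    f=cv2.fitEllipse(big(o>0,tuple(int(x) for x in g),110)); e.append(f[0])
    h=cv2.morphologyEx(w&~cv2.dilate(o,np.ones((3,3),np.uint8)),cv2.MORPH_OPEN,np.ones((3,3),np.uint8)); yx=np.argwhere(h)
    ctr=plane(C,[f[0]],63)[0]
    H=plane(C,yx[:,::-1].astype(float),61); v=H.mean(0)-ctr
    print(n,np.round(f[0]),(np.array(f[1])/mm).round(),ctr.round(1),"handle n",len(yx),"dir",np.degrees(np.arctan2(v[1],v[0])).round(1),"reach",np.linalg.norm((H-ctr)[:,:2],axis=1).max().round())
    hs,s,v=[x.astype(int) for x in cv2.split(hsv(p))]
    q=quad(big((hs<12)&(s>150)&(v>90),(int(g[0])-5,int(g[1])-5),85)); P=plane(C,q,8); print("  terra",plane(C,[diag(q)],8)[0].round(1),np.linalg.norm(P-np.roll(P,1,0),axis=1).round())
print(tri(CC[0],e[0],CC[1],e[1]))
st,p,d=pickle.load(open("pics/w_t5.pkl","rb")); C=cam("wrist",st); z=cloud(C,d)[:,:,2]
f=cv2.fitEllipse(big((z>25)&(z<60),(317,200),50)); print("bowl",plane(C,[f[0]],44)[0].round(1),f[1])
E
python3 m5.py
```

```text
w_c1 [322. 198.] [56. 58.] [608.  -72.2  63. ] handle n 410 dir -72.7 reach 73.0
  terra [604.6 -74.1   8. ] [87. 88. 89. 87.]
w_c2 [323. 220.] [55. 56.] [608.  -71.8  63. ] handle n 660 dir -72.8 reach 73.0
  terra [604.5 -74.    8. ] [87. 88. 88. 88.]
(array([608.02894434, -73.50662619,  56.53328019]), np.float64(0.05665973907666499))
bowl [441.   61.6  44. ] (51.48163986206055, 52.71220397949219)
```

Cup centre (608, −72), handle at −72.7°, rim height ~57–63: consistent. The bowl is within 1 mm of its tile's centre. I'll turn the jaws 17° so that they close across the cup's x, and descend.

```bash
python3 -m inch '[[-1,0.034,0.012,0,0,0,-0.1],[-1,0.034,0.012,0.05,0,0,-0.201],[-1,0.034,0.012,0.15,0,0,-0.201],[-1,0.034,0.012,0.25,0,0,-0.201],[-1,0.034,0.012,0.35,0,0,-0.201],[-1,0.034,0.012,0.44,0,0,-0.201],[-1,0.034,0.012,0.482,0,0,-0.201],[-1,0.034,0.012,0.482,0,0,-0.201]]' 20
python3 -m inch '[[-0.2,0,0,0,0,0,0],[0,0,0,0,0,0,0],[0.2,0,0,0,0,0,0],[0.4,0,0,0,0,0,0],[1,0,0,0,0,0,0],[1,0,0,0,0,0,0],[1,0,0,0,0,0,0],[1,0,0,0,0,0,0]]' 20
python3 -m inch '[[1,0,0,0,0,0,0],[1,0,0,0,0,0,0],[1,0,0,-0.01,0,0,0],[1,0,0,-0.04,0,0,0],[1,0,0,-0.09,0,0,0],[1,0,0,-0.15,0,0,0],[1,0,0,-0.2,0,0,0],[1,0,0,-0.2,0,0,0]]' 25
python3 snap.py w_c3
```

```text
t: 23.05
position: [609.6, -75.8, 5.0]
tool_rot: [[-0.297, 0.955, 0.0], [0.955, 0.297, 0.0], [-0.0, 0.0, -1.0]]
ft_force: [-0.3, -0.0, 0.3]
finger_gap: 92.8
grasp_force: 0.0
t: 23.85
position: [609.4, -75.9, 4.7]
tool_rot: [[-0.296, 0.955, 0.0], [0.955, 0.296, -0.0], [-0.0, 0.0, -1.0]]
ft_force: [-1.9, 0.1, 5.2]
finger_gap: 54.6
grasp_force: 20.0
t: 24.65
position: [610.6, -76.1, 67.7]
tool_rot: [[-0.296, 0.955, 0.004], [0.955, 0.296, -0.001], [-0.002, 0.004, -1.0]]
ft_force: [-0.3, -0.6, -1.7]
finger_gap: 54.4
grasp_force: 25.0
w_c3 24.65 [610.6 -76.1  67.7] [-0.296, 0.955, 0.004] [ -9.   3.  99.   0.  78. -27.]
```

View pics/w_c3.png

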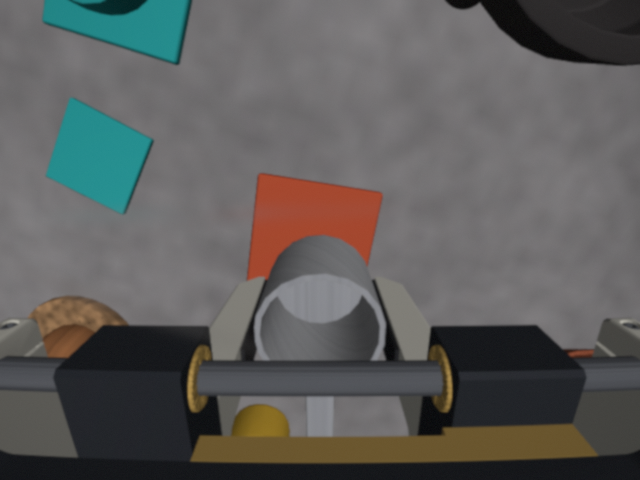

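The cup is held level (rim at px 320,318), handle clear. I'll raise it above the jar's height and carry it to the white tile.

```bash
python3 -m inch '[[1,0,0,-0.06,0,0,0],[1,0.03,-0.003,-0.12,0,0,0],[1,0.1,-0.01,-0.15,0,0,0],[1,0.21,-0.02,-0.15,0,0,0],[1,0.33,-0.032,-0.15,0,0,0],[1,0.45,-0.044,-0.15,0,0,0],[1,0.56,-0.055,-0.15,0,0,0],[1,0.641,-0.063,-0.15,0,0,0]]' 25
python3 -m inch '[[1,0.08,-0.008,0,0,0,0],[1,0.18,-0.018,0,0,0,0],[1,0.3,-0.03,0,0,0,0],[1,0.42,-0.041,0,0,0,0],[1,0.53,-0.052,0,0,0,0],[1,0.61,-0.06,0,0,0,0],[1,0.641,-0.062,0,0,0,0],[1,0.641,-0.062,0,0,0,0]]' 25
python3 snap.py w_c4
python3 - <<'E'
import pickle
import sys; sys.path.insert(0,".")
from h import *
st,p,d=pickle.load(open("pics/w_c4.pkl","rb")); C=cam("wrist",st); X=(cloud(C,d)-st["position"])@st["tool_rot"]
h,s,v=[x.astype(int) for x in cv2.split(hsv(p))]
# cup rim in tool frame
m=(abs(X[:,:,0])<60)&(abs(X[:,:,1])<26)&(X[:,:,2]>-35)&(X[:,:,2]<0); print("rim/hand pts",m.sum(),np.percentile(X[m],[2,50,98],axis=0).round())
# white tile visible corners
W=cloud(C,d); t=(s<40)&(v>150)&(abs(W[:,:,2]-8)<8)&(abs(W[:,:,0]-458)<70)&(abs(W[:,:,1]-284)<70)
print("white pts",t.sum(),W[t].min(0).round(),W[t].max(0).round())
E
```

```text
t: 25.5
position: [532.6, 105.0, 110.2]
tool_rot: [[-0.298, 0.955, 0.001], [0.955, 0.298, 0.001], [0.0, 0.001, -1.0]]
ft_force: [0.3, -0.4, -2.4]
finger_gap: 54.5
grasp_force: 25.0
t: 26.3
position: [458.5, 281.5, 109.9]
tool_rot: [[-0.299, 0.954, 0.0], [0.954, 0.299, 0.0], [0.0, 0.0, -1.0]]
ft_force: [0.9, 0.3, -1.2]
finger_gap: 54.5
grasp_force: 25.0
w_c4 26.3 [458.5 281.5 109.9] [-0.299, 0.954, 0.0] [ 29.  -8. 106.   0.  82.  11.]
rim/hand pts 7033 [[-22. -23. -34.]
 [ -9.   1. -15.]
 [ 30.  24.  -8.]]
white pts 7353 [411. 236.   1.] [504. 331.  11.]
```

View pics/w_c4.png

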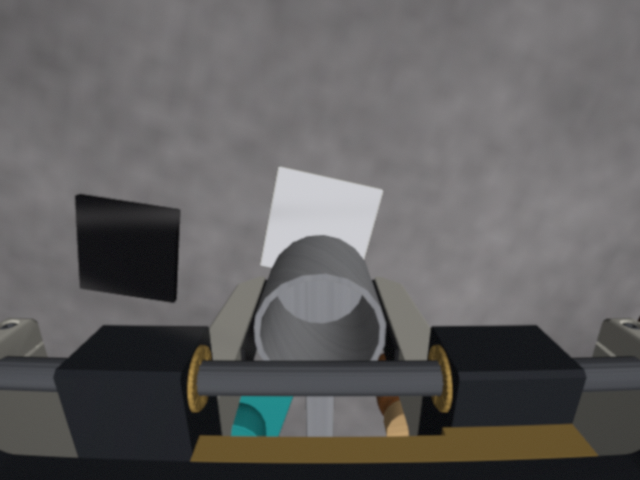

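The cup hangs over the white tile (visible top edge at px 280–383, row ~175). Lowering it with a 1 mm trim, then release.

```bash
python3 -m inch '[[1,-0.004,0.003,0.05,0,0,0],[1,-0.004,0.003,0.12,0,0,0],[1,-0.004,0.003,0.2,0,0,0],[1,-0.004,0.003,0.27,0,0,0],[1,-0.004,0.003,0.32,0,0,0],[1,-0.004,0.003,0.34,0,0,0],[1,-0.004,0.003,0.346,0,0,0],[1,-0.004,0.003,0.349,0,0,0]]' 25
python3 -m inch '[[1,0,0,0.001,0,0,0],[1,0,0,0.001,0,0,0],[1,0,0,0.001,0,0,0],[0.2,0,0,0.001,0,0,0],[0,0,0,0.001,0,0,0],[-0.2,0,0,0.001,0,0,0],[-0.5,0,0,0.001,0,0,0],[-1,0,0,0.001,0,0,0]]' 15
python3 -m inch '[[-1,0,0,0,0,0,0],[-1,0,0,-0.03,0,0,0],[-1,0,0,-0.1,0,0,0],[-1,0,0,-0.25,0,0,0],[-1,0,0,-0.4,0,0,0],[-1,0,0,-0.55,0,0,0],[-1,0,0,-0.7,0,0,0],[-1,0,0,-0.75,0,0,0]]' 15
python3 snap.py w_c5
cat > m6.py <<'E'
import pickle,sys
from h import *
st,p,d=pickle.load(open("pics/w_c5.pkl","rb")); C=cam("wrist",st); X=cloud(C,d)
z=X[:,:,2]; m=((z>50)&(z<75)&(abs(X[:,:,0]-458)<75)&(abs(X[:,:,1]-284)<85)).astype(np.uint8)
m=cv2.morphologyEx(m,cv2.MORPH_CLOSE,np.ones((3,3),np.uint8))
g=tuple(int(x) for x in cv2.projectPoints(np.array([[458,284,63.]]),cv2.Rodrigues(C[2].T)[0],-C[2].T@C[3],C[0],C[1])[0].ravel())
w=np.zeros_like(m); cv2.drawContours(w,[big(m>0,g,110)],-1,1,-1)
o=cv2.morphologyEx(w,cv2.MORPH_OPEN,cv2.getStructuringElement(cv2.MORPH_ELLIPSE,(21,21)))
f=cv2.fitEllipse(big(o>0,g,110)); print("cup",f,plane(C,[f[0]],63)[0].round(1))
h,s,v=[x.astype(int) for x in cv2.split(hsv(p))]
q=quad(big((s<40)&(v>170)&(z<20),g,70)); P=plane(C,q,8); print("white",plane(C,[diag(q)],8)[0].round(1),np.linalg.norm(P-np.roll(P,1,0),axis=1).round())
E
python3 m6.py
```

```text
t: 27.15
position: [461.2, 279.4, 5.3]
tool_rot: [[-0.296, 0.955, 0.001], [0.955, 0.296, 0.0], [0.0, 0.001, -1.0]]
ft_force: [0.8, -0.3, -1.2]
finger_gap: 54.5
grasp_force: 25.0
t: 27.95
position: [460.8, 279.5, 4.5]
tool_rot: [[-0.296, 0.955, 0.0], [0.955, 0.296, 0.0], [0.0, 0.0, -1.0]]
ft_force: [-0.7, 0.1, -0.3]
finger_gap: 67.6
grasp_force: 0.0
t: 28.75
position: [461.5, 279.9, 235.4]
tool_rot: [[-0.296, 0.955, 0.006], [0.955, 0.296, 0.003], [0.001, 0.006, -1.0]]
ft_force: [0.2, 0.6, -0.2]
finger_gap: 92.9
grasp_force: 0.0
w_c5 28.75 [461.5 279.9 235.4] [-0.296, 0.955, 0.006] [ 29. -11.  97.   0.  94.  11.]
cup ((317.684326171875, 208.04995727539062), (51.47379684448242, 52.62193298339844), 3.2900447845458984) [460.1 283.8  63. ]
white [458.  283.6   8. ] [88. 89. 87. 87.]
```

The cup stands within 2 mm of the white tile's centre. Back to the pestle on the mat.

```bash
python3 -m inch '[[-1,-0.795,-0.274,0,0,0,0],[-1,-0.795,-0.274,0,0,0,0],[-1,-0.795,-0.274,0,0,0,0],[-1,-0.795,-0.274,0,0,0,0],[-1,-0.795,-0.274,0,0,0,0],[-1,-0.795,-0.274,0,0,0,0],[-1,-0.795,-0.274,0,0,0,0],[-1,-0.795,-0.274,0,0,0,0]]' >/dev/null
python3 snap.py w_p0
python3 -m inch '[[-1,-0.795,-0.274,0,0,0,0.201],[-1,-0.795,-0.274,0,0,0,0.201],[-1,-0.795,-0.274,0,0,0,0.201],[-1,-0.795,-0.274,0,0,0,0.201],[-1,-0.795,-0.274,0,0,0,0.201],[-1,-0.795,-0.274,0,0,0,0.201],[-1,-0.795,-0.274,0,0,0,0.201],[-1,-0.795,-0.274,0,0,0,0.201]]' 
python3 snap.py w_p1
cat > m7.py <<'E'
import pickle
from h import *
e=[];CC=[]
for n in("w_p0","w_p1"):
    st,p,d=pickle.load(open(f"pics/{n}.pkl","rb")); C=cam("wrist",st); X=cloud(C,d); z=X[:,:,2]
    m=(z>104)&(z<135)&(abs(X[:,:,0]-445)<45)&(abs(X[:,:,1]+223)<45)
    if m.sum()<50: print(n,"not seen"); continue
    f=cv2.fitEllipse(max(cv2.findContours(m.astype(np.uint8),0,1)[0],key=cv2.contourArea)); e.append(f[0]); CC.append(C)
    print(n,np.round(f[0]),np.round(f[1]),plane(C,[f[0]],112)[0].round(1))
    hs,s,v=[x.astype(int) for x in cv2.split(hsv(p))]
    t=(hs<12)&(s>150)&(v>90)&(abs(z-8)<8)&(abs(X[:,:,0]-605)<70)&(abs(X[:,:,1]+74)<70)
    q=quad(max(cv2.findContours(t.astype(np.uint8),0,1)[0],key=cv2.contourArea)); P=plane(C,q,8); print("terra",np.round(diag(q)),plane(C,[diag(q)],8)[0].round(1),np.linalg.norm(P-np.roll(P,1,0),axis=1).round())
if len(e)==2: print(tri(CC[0],e[0],CC[1],e[1]))
E
python3 m7.py
```

```text
w_p0 29.6 [452.8  28.  228.9] [-0.297, 0.955, -0.001] [  0. -22. 106.   0.  96. -17.]
t: 30.45
position: [445.7, -223.4, 229.3]
tool_rot: [[-0.001, 1.0, -0.0], [1.0, 0.001, 0.0], [0.0, -0.0, -1.0]]
ft_force: [-0.6, 0.2, 0.6]
finger_gap: 92.9
grasp_force: 0.0
w_p1 30.45 [ 445.7 -223.4  229.3] [-0.001, 1.0, -0.0] [-30. -16. 101.   0.  95. -30.]
w_p0 [247. 427.] [27. 28.] [ 445.1 -218.9  112. ]
terra [394. 296.] [582.2 -61.3   8. ] [38. 97. 77. 87.]
w_p1 [319. 224.] [33. 33.] [ 445.7 -221.7  112. ]
terra [465.  68.] [602.9 -74.8   8. ] [88. 89. 87. 88.]
(array([ 445.49164656, -222.67609115,  108.57088686]), np.float64(0.40585801082275513))
```

```bash
python3 -m inch '[[-1,-0.006,0,0.15,0,0,0],[-1,-0.006,0,0.28,0,0,0],[-1,-0.006,0,0.4,0,0,0],[-1,-0.006,0,0.5,0,0,0],[-1,-0.006,0,0.57,0,0,0],[-1,-0.006,0,0.605,0,0,0],[-1,-0.006,0,0.614,0,0,0],[-1,-0.006,0,0.614,0,0,0]]' 20
python3 -m inch '[[0,0,0,0,0,0,0],[0.3,0,0,0,0,0,0],[0.5,0,0,0,0,0,0],[0.7,0,0,0,0,0,0],[1,0,0,0,0,0,0],[1,0,0,0,0,0,0],[1,0,0,0,0,0,0],[1,0,0,0,0,0,0]]' 20
python3 -m inch '[[1,0,0,0,0,0,0],[1,0,0,0,0,0,0],[1,0,0,0,0,0,0],[1,0,0,0,0,0,0],[1,0,0,0,0,0,0],[1,0,0,0,0,0,0]]' 25
```

```text
t: 31.3
position: [445.6, -226.3, 46.0]
tool_rot: [[-0.0, 1.0, 0.001], [1.0, 0.0, -0.0], [-0.0, 0.001, -1.0]]
ft_force: [0.2, 0.2, 0.2]
finger_gap: 93.1
grasp_force: 0.0
t: 32.1
position: [445.1, -226.7, 45.2]
tool_rot: [[0.001, 1.0, -0.0], [1.0, -0.001, 0.0], [0.0, -0.0, -1.0]]
ft_force: [0.0, 0.5, 0.4]
finger_gap: 33.5
grasp_force: 0.0
t: 32.7
position: [445.1, -226.7, 45.3]
tool_rot: [[0.0, 1.0, 0.0], [1.0, -0.0, -0.0], [-0.0, 0.0, -1.0]]
ft_force: [0.7, 0.1, -0.7]
finger_gap: 29.7
grasp_force: 25.0
```

```bash
python3 -m inch '[[1,0,0,-0.01,0,0,0],[1,0,0,-0.04,0,0,0],[1,0,0,-0.09,0,0,0],[1,0,0,-0.15,0,0,0],[1,0,0,-0.2,0,0,0],[1,0,0,-0.22,0,0,0],[1,0,0,-0.23,0,0,0],[1,0,0,-0.23,0,0,0]]' 25
python3 -m inch '[[1,0.02,0.021,0,0,0,0],[1,0.07,0.075,0,0,0,0],[1,0.15,0.16,0,0,0,0],[1,0.24,0.256,0,0,0,0],[1,0.33,0.352,0,0,0,0],[1,0.41,0.438,0,0,0,0],[1,0.47,0.502,0,0,0,0],[1,0.495,0.529,0,0,0,0]]' 25
python3 -m inch '[[1,0,0,0,0,0,0],[1,0,0,0,0,0,0]]' 25
python3 snap.py w_f1
python3 - <<'E'
import pickle
from h import *
st,p,d=pickle.load(open("pics/w_f1.pkl","rb")); C=cam("wrist",st); X=cloud(C,d); z=X[:,:,2]; hs,s,v=[x.astype(int) for x in cv2.split(hsv(p))]
t=(hs<12)&(s>190)&(v>90)&(abs(z-8)<8)&(abs(X[:,:,0]-605)<60)&(abs(X[:,:,1]+74)<60); print(t.sum(),X[t].min(0).round(),X[t].max(0).round())
E
```

```text
t: 33.5
position: [445.1, -226.7, 114.3]
tool_rot: [[0.001, 1.0, 0.0], [1.0, -0.001, -0.0], [-0.0, 0.0, -1.0]]
ft_force: [-0.1, 0.0, -1.9]
finger_gap: 30.0
grasp_force: 25.0
t: 34.3
position: [605.0, -76.0, 113.0]
tool_rot: [[-0.001, 1.0, -0.001], [1.0, 0.001, 0.001], [0.001, -0.001, -1.0]]
ft_force: [-0.6, -0.2, -1.6]
finger_gap: 30.1
grasp_force: 25.0
t: 34.5
position: [603.3, -78.6, 113.8]
tool_rot: [[0.0, 1.0, -0.001], [1.0, -0.0, -0.0], [-0.0, -0.001, -1.0]]
ft_force: [-0.8, 0.1, -2.0]
finger_gap: 29.8
grasp_force: 25.0
w_f1 34.5 [603.3 -78.6 113.8] [0.0, 1.0, -0.001] [-10.   1.  97.  -0.  82. -10.]Traceback (most recent call last):
  File "<stdin>", line 4, in <module>
    return umr_minimum(a, axis, None, out, keepdims, initial, where)
ValueError: zero-size array to reduction operation minimum which has no identity
```

View pics/w_f1.png

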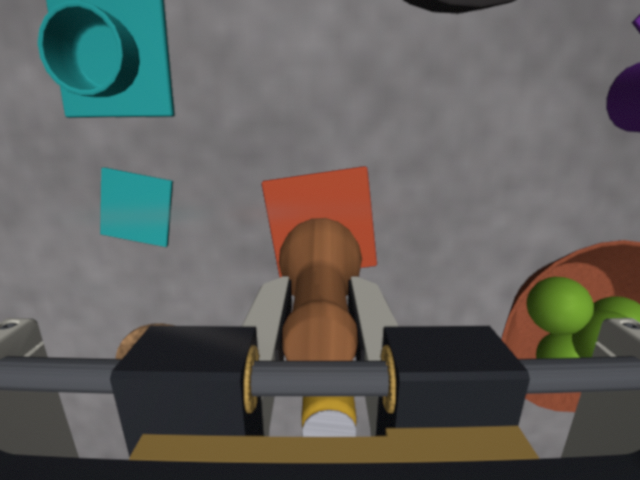

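The pestle hangs over the terracotta tile (corners at px 262,181 and 367,167). Lowering the same 69 mm and releasing.

```bash
python3 -m inch '[[1,0,0.002,0.05,0,0,0],[1,0,0.002,0.11,0,0,0],[1,0,0.002,0.16,0,0,0],[1,0,0.002,0.195,0,0,0],[1,0,0.002,0.215,0,0,0],[1,0,0.002,0.223,0,0,0],[1,0,0.002,0.228,0,0,0],[1,0,0.002,0.228,0,0,0]]' 25
python3 -m inch '[[1,0,0,0.002,0,0,0],[1,0,0,0.002,0,0,0],[0.5,0,0,0.002,0,0,0],[0.2,0,0,0.002,0,0,0],[-0.1,0,0,0.002,0,0,0],[-0.5,0,0,0.002,0,0,0],[-0.5,0,0,0.002,0,0,0],[-0.5,0,0,0.002,0,0,0]]' 20
python3 -m inch '[[-1,0,0,-0.1,0,0,0],[-1,0,0,-0.2,0,0,0],[-1,0,0,-0.35,0,0,0],[-1,0,0,-0.5,0,0,0],[-1,0,0,-0.65,0,0,0],[-1,0,0,-0.65,0,0,0],[-1,0,0,-0.65,0,0,0]]' 20
python3 snap.py w_f2
cat > m8.py <<'E'
import pickle
from h import *
st,p,d=pickle.load(open("pics/w_f2.pkl","rb")); C=cam("wrist",st); X=cloud(C,d); z=X[:,:,2]; hs,s,v=[x.astype(int) for x in cv2.split(hsv(p))]
m=(z>104)&(z<135)&(abs(X[:,:,0]-604)<45)&(abs(X[:,:,1]+74)<45)
f=cv2.fitEllipse(max(cv2.findContours(m.astype(np.uint8),0,1)[0],key=cv2.contourArea)); print("knob",np.round(f[0]),plane(C,[f[0]],112)[0].round(1))
t=(hs<12)&(s>150)&(v>90)&(z<20)&(abs(X[:,:,0]-605)<60)&(abs(X[:,:,1]+74)<60)
q=quad(max(cv2.findContours(t.astype(np.uint8),0,1)[0],key=cv2.contourArea)); P=plane(C,q,8); print("terra",plane(C,[diag(q)],8)[0].round(1),np.linalg.norm(P-np.roll(P,1,0),axis=1).round())
a,da=cams.camera("top"); b,_=cams.camera("side")
cv2.imwrite("pics/fin.png",np.hstack([cv2.resize(a[60:360,130:500,::-1],(400,324)),cv2.resize(b[140:380,140:440,::-1],(400,324))]))
A=cv2.cvtColor(cv2.imread("pics/top0.png"),cv2.COLOR_BGR2RGB)
Z=cloud(cam("top"),da); Z0=cloud(cam("top"),np.load("pics/top0.npy"))
for nm,at,zb in(("jar",(236,249),60),("tin",(465,229),35),("molc",(246,185),70)):
    o=[cv2.fitEllipse(big((q[:,:,2]>zb)&(q[:,:,2]<110),at,60 if nm=="molc" else 34))[0] for q in(Z0,Z)]; print(nm,np.round(o,1).tolist())
E
python3 m8.py
```

```text
t: 35.35
position: [604.7, -78.3, 46.2]
tool_rot: [[0.0, 1.0, 0.001], [1.0, -0.0, -0.0], [-0.0, 0.001, -1.0]]
ft_force: [0.6, 0.6, -1.8]
finger_gap: 29.5
grasp_force: 25.0
t: 36.15
position: [604.5, -78.3, 45.3]
tool_rot: [[0.001, 1.0, 0.0], [1.0, -0.001, -0.0], [-0.0, 0.0, -1.0]]
ft_force: [-0.0, -0.4, 0.1]
finger_gap: 64.1
grasp_force: 0.0
t: 36.85
position: [604.8, -78.3, 241.1]
tool_rot: [[0.001, 1.0, 0.002], [1.0, -0.001, -0.0], [-0.0, 0.002, -1.0]]
ft_force: [-0.1, 0.3, -0.4]
finger_gap: 92.8
grasp_force: 0.0
w_f2 36.85 [604.8 -78.3 241.1] [0.001, 1.0, 0.002] [-10.  -2.  88.   0.  94. -10.]
knob [319. 217.] [605.1 -73.4 112. ]
terra [604.2 -74.3   8. ] [88. 88. 88. 87.]
jar [[234.1, 247.9], [234.1, 247.9]]
tin [[466.5, 228.1], [463.8, 227.8]]
molc [[245.2, 184.4], [245.2, 184.4]]
```

```bash
ls pics/fin.png
```

```text
pics/fin.png
```

View pics/fin.png

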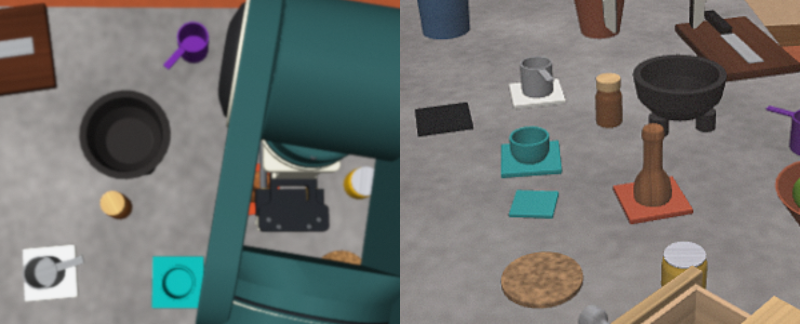

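The final views show the cup on the white tile, the bowl on turquoise and the pestle upright on terracotta, each within 2 mm of its centre. The mat is empty, the jar and molcajete read the same pixels as before, and the tin is partly behind the arm from above but unmoved in the side view. Handing in.

```bash
python3 -c "
from plant import close_job
print(close_job())"
```

```text
the job is handed in; nothing more can be done
None
```

The job is handed in at about 37 s on the robot's clock: the bowl is on the turquoise tile, the cup on the white tile and the pestle upright on the terracotta tile, each measured within about 2 mm of its tile's centre, and the molcajete, jar and tin stand where they were.

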